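# Index the rotary wiring fixture to the next hole

## Task

The tall lampholder on the rotary fixture is the next piece to be tested: press the black plunger on the table's handle in with a fingertip, turn the table by one hole, in the direction that brings the lampholder under the test probe at the back, and let the plunger spring fully out so that the table is locked there. Only press and push: leave the accessories standing in their nests, lift nothing, and do not disturb the other things on the bench.

Things in the scene. Friction and masses are not known exactly. Their poses are not given: they have to be found in the camera images.
- fixture: Rotary indexing fixture: grey round base with a fixed steel index flange (300 mm across, top 44 mm up, six bushed holes every 60 degrees); above it an aluminium disc, 248 mm across, top 62 mm up, turned by hand by its forked handle, with six nests 80 mm from the axis. Origin on the turning axis at bench level; x points back, to the test probe; z up. It does not turn. At table angle 0 the handle points along -x.
- turn_axis (a point): Point on the vertical turning axis, at the height of the table's top face (62 mm above the bench). Fixed; its x axis points back to the test probe.
- test_station (a point): The place under the test probe: a nest centre's position at table-top height, 80 mm behind the turning axis (fixed, does not turn). The probe's needle ends 148 mm above the bench, clear of what passes below; it hangs from a thin arm (underside 192 mm up) on a post behind and to the left (216 mm from the axis), top 222 mm up.
- turntable (a joint): Angle of the rotary table (rad), 0 in the starting hole (play about 0.011 each way), growing anticlockwise seen from above; next holes at +1.047 and -1.047. Turns with light friction (0.12 N m) and stays where it is left. Free to turn only while the plunger is in by 12 mm or more. Once off a hole, the plunger's pin rides under the flange and springs up by itself into the next hole it meets.
- plunger (a joint): How far the index plunger is pressed, straight down (m): 0 = out, pin up in its hole, table locked; 0.012 = pin just clear of the hole, table free (it also reads about 0.012 between holes with nobody pressing); 0.0155 = bottom. Spring: about 6.5 N at first, 11 N at the bottom.
- plunger_head (a point): Centre of the top face of the black round push head (32 mm across), 88 mm above the bench when out. It goes down when pressed and round with the table, 168 mm from the axis; its x points to the axis. Either side of it, 32 mm from its centre across the handle, an upright steel horn 14 mm thick stands up to 108 mm: 50 mm free between them for a fingertip; a horn can be pushed to turn the table.
- lampholder_mid (a point): Lampholder, the tall accessory: white, 64 mm round base 14 mm thick, then a 42 mm round body with an open mouth, 60 mm high in all. Point on its axis, 30 mm up. It stands loose in the nest one place to the left or one place to the right of the test station.
- ceiling_rose_mid (a point): Ceiling rose: white round accessory, 64 mm base, standing loose in a nest of the rotary table; low stepped dome, 26 mm high; point on its axis 13 mm up.
- outlet_a_mid (a point): Socket outlet: white round accessory, 64 mm base, standing loose in a nest of the rotary table; 38 mm high with a round recess; point on its axis 13 mm up.
- outlet_b_mid (a point): A second socket outlet like the first; point on its axis 13 mm up.
- rocker_switch_mid (a point): Rocker switch: white round accessory, 64 mm base, standing loose in a nest of the rotary table; about 31 mm high; point on its axis 13 mm up.
- screwdriver: Screwdriver, 190 mm long, lying on the bench to the left of the fixture; origin at its middle on the bench. To be left alone.
- contactor: Contactor, grey and black block 85 x 50 x 78 mm on the bench to the right of the fixture; origin under its centre. To be left alone.
- multimeter: Black multimeter 175 x 82 x 34 mm lying far to the right; origin under its centre. To be left alone.
- panel_meter: Black square pointer meter 96 x 96 x 52 mm lying face up far to the left; origin under its centre. To be left alone.
- bulb_stand: White bulb in a black round stand, 116 mm high, far to the left; origin under its centre. To be left alone.
Mind the look-alikes: they are no part of the job. Leave any yellow look-alike of the part that bears outlet_b_mid alone.

How it is judged:
By the outcome, as a careful person would: the job done as asked, in the order asked, and still so for the second after the job is handed in, with the robot touching nothing.
It also fails if it takes over 45 s, if anything falls off the work surface, if the arm or the gripper's body presses on something with over 40 N, if the wrist force passes 120 N, or if a joint passes its speed limit or range.

## Robot

A 7-joint arm with a two-finger parallel gripper is mounted at the origin on the work surface. World frame = base frame: x ahead of the robot, y to its left, z up, the work surface at z = 0. Lengths are in m, angles in rad, forces in N, time in s.
With the tool pointing down it reaches from about 0.4 to 0.85 m from the base axis. Payload 10.4 kg.
Tool frame: the origin (TCP) lies midway between the tips of the shut fingers; the grasp point (between the pads) lies 19 mm behind it; z points along the fingers, x is the direction in which the jaws open and shut, and the axes are right-handed (so a half turn about z gives the same grasp; the last joint's range is limited). The gripper opens to 85 mm and grips with 20 to 120 N. Pads are 22 mm wide; open, the fingers measure 114 mm over their backs; the gripper's body (76 mm by 85 mm) begins 54 mm behind the grasp point. The pads swing forward as they close: fully open they stand 13 mm farther back than shut.
Start: joints at [-1.368, 0.332, -0.065, 1.46, 0.022, 1.35, -0.088], TCP at [0.14, 0.609, 0.231] pointing down, gripper open.
Joint ranges: [-2.6, 2.6], [-0.5, 2.12], [-1.47, 1.34], [0.16, 2.42], [-1.27, 4.41], [0.06, 2.06], [-2.6, 2.6]. Speed limits (rad/s): [2.22, 2.22, 2.79, 2.79, 3.14, 3.14, 3.14].

## Interface

Orientations are given as a unit quaternion [w, x, y, z].
In Python, from bench import manip gives the robot as it stands.
- The arm moves only by the shell command python3 -m pendant 'ROWS' [FORCE]. ROWS is JSON, a list of rows, each an object with "rotation": the turn, a rotation vector about the world's x, y, z in rad, a list of three; "delta_pos": the shift along the world's x, y, z in cm, a list of three; "claw": the opening, from -1 (shut) to 1 (fully open), so that 0 is half open. In form: [{"rotation": [wx, wy, wz], "delta_pos": [tx, ty, tz], "claw": claw}, ...]. A call has 1 to 8 rows; each row is the pose to reach, as a shift and turn from the pose commanded when the call began; what a row does not reach only later rows make up. A row lasts 1/10 s, in which the tool goes at most 50 mm and 8.59 degrees, less where a joint would pass 70% of its speed; a pose out of reach is approached as far as the arm can. A call with a gripper value outside its range is refused whole. The fingers move at their own pace and stop on an object; FORCE is the grip in N (left out, the last holds). Time passes only in rows, so rows that repeat a pose let the fingers close. It gives the time, the measured TCP pose, the force and the opening at its end, in the units of the state.
- manip.state(): the state, without advancing time (a new reading comes with each control period).
- manip.camera(name): name is "scene" or "top"; returns the picture (480x640x3 uint8, red, green, blue); there is no depth.
- manip.camera_params(name): a dict with "camera_matrix" (3x3 intrinsics, pixels), "R" (3x3) and "t" (3): a world point X has camera coordinates R X + t. Camera axes: x right, y down, z forward; pixel columns grow to the right and rows downward; lengths in m; the calibration is good to about 2 mm. A picture is of the moment at which its call begins. camera_params takes no time and is no camera call.
- manip.job_done(): hands the job in, once; it reports no verdict.
Trained networks look in the newest picture that a camera, given by its name, has taken for a name from the list of things; names that differ only in an ending like _2 or _b are one class to them, and where a whole thing is asked for, a point or a joint stands for the part that bears it (a point fixed in the world has none). Each returns a list of dicts, best first, with "confidence" (0 to 1); they miss things now and then, are a little off and sometimes report something else, mostly with a low value. They report only what shows in the picture. A call takes as long as a camera call. They do not tell look-alikes from the thing itself.
- manip.cut_out(label, camera): "region" (480x640 bool, what is visible of it) and "xy" ([column, row] in pixels, amid what is visible of it).
- manip.landmark_of(label, camera): "xy" ([column, row] in pixels: a listed point, or the origin of a listed thing).
The state is a dict: "t": time; "joint_pos": joint angles; "dq": joint speeds; "joint_efforts": joint torques, N m; "tcp_pos": TCP position; "tcp_rot": TCP orientation; "wrist_force": force on the tool from outside, world axes, zero at the start; "moment": the same for the moment, N m; "width": finger opening in m.
Only numpy, scipy, OpenCV 4.12 (cv2) and the standard library are available. Lean on these libraries where they do the work, as an engineer would, in place of code of your own. Each camera call takes 0.05 s, during which the arm holds its last target.

## Working session

There is one attempt and no reset: what is moved stays moved. The work goes in short steps, Python scripts to look and compute and a shell command to move; the robot and the scene stay as the last step left them, time stands still between calls to the robot, and variables do not carry over. Pictures are saved under pics/ and viewed, and the job is handed in when it is done.

```bash
mkdir -p pics
cat > h.py <<'E'
import numpy as np, cv2
from bench import manip
def shot(n,f):
    im=manip.camera(n); cv2.imwrite('pics/'+f,im[:,:,::-1]); return im
def ray(n,xy):
    p=manip.camera_params(n);K,R,t=[np.array(p[k],float) for k in('camera_matrix','R','t')]
    d=R.T@np.linalg.inv(K)@np.array([xy[0],xy[1],1.]); return -R.T@t,d
def atz(n,xy,z):
    o,d=ray(n,xy); return o+d*(z-o[2])/d[2]
def proj(n,X):
    p=manip.camera_params(n);K,R,t=[np.array(p[k],float) for k in('camera_matrix','R','t')]
    c=K@(R@np.array(X)+t); return c[:2]/c[2]
E
python3 - <<'E'
from h import *
np.set_printoptions(precision=4,suppress=True)
shot('scene','s1.png');shot('top','t1.png')
Z=dict(turn_axis=.062,test_station=.062,plunger_head=.088,lampholder_mid=.092,fixture=0,outlet_b_mid=.075,contactor=0)
for k,z in Z.items():
  for c in('top','scene'):
    try:
      for r in manip.landmark_of(k,c)[:3]: print(k,c,round(r['confidence'],2),r['xy'],atz(c,r['xy'],z))
    except Exception as e: print(k,c,e)
s=manip.state();print(s)
E
```

```text
turn_axis top 0.7 [302.8, 218.5] [0.6563 0.0143 0.062 ]
turn_axis scene 0.93 [334.3, 270.0] [0.6652 0.0264 0.062 ]
test_station top 0.68 [297.8, 193.9] [0.7281 0.0273 0.062 ]
test_station scene 0.87 [328.9, 291.7] [0.7463 0.026  0.062 ]
test_station scene 0.63 [168.4, 217.2] [ 0.5191 -0.5202  0.062 ]
plunger_head top 0.53 [302.3, 276.4] [0.49   0.0174 0.088 ]
plunger_head top 0.46 [303.6, 220.7] [0.6441 0.0113 0.088 ]
plunger_head top 0.27 [121.1, 314.7] [0.3978 0.5039 0.088 ]
plunger_head scene 0.59 [342.4, 224.1] [0.4973 0.0221 0.088 ]
plunger_head scene 0.42 [520.9, 244.8] [0.5076 0.5161 0.088 ]
lampholder_mid top 0.82 [277.4, 202.2] [0.6973 0.0829 0.092 ]
lampholder_mid top 0.5 [326.5, 232.0] [ 0.6101 -0.051   0.092 ]
lampholder_mid scene 0.86 [357.4, 273.7] [0.6997 0.092  0.092 ]
fixture top 0.57 [303.5, 226.5] [0.6464 0.0146 0.    ]
fixture scene 0.82 [332.7, 283.4] [ 0.6549  0.0202 -0.    ]
outlet_b_mid top 0.97 [201.2, 272.2] [0.5091 0.2945 0.075 ]
outlet_b_mid top 0.84 [219.9, 300.1] [0.4319 0.2422 0.075 ]
outlet_b_mid top 0.74 [275.2, 229.7] [0.6232 0.091  0.075 ]
outlet_b_
[... 156 characters left out ...]
.5091 0.2442 0.075 ]
contactor top 0.63 [403.8, 225.5] [ 0.6426 -0.2787  0.    ]
contactor top 0.3 [304.3, 190.9] [0.7541 0.0105 0.    ]
contactor scene 0.6 [233.3, 268.1] [ 0.643  -0.2743  0.    ]
{'t': 0.8, 'joint_pos': array([-1.3676,  0.3322, -0.0647,  1.4601,  0.0216,  1.3499, -0.0885]), 'dq': array([-0.003 ,  0.0007,  0.0013,  0.0008, -0.0009,  0.0009,  0.0015]), 'joint_efforts': array([ -0.0005, -62.5185,   0.0484, -39.1811,   0.0165,   0.0018,
         0.    ]), 'tcp_pos': array([0.1399, 0.6092, 0.2314]), 'tcp_rot': array([-0.    ,  0.7823,  0.6229,  0.    ]), 'wrist_force': array([ 0.0692, -0.331 ,  1.1632]), 'moment': array([ 0.0371, -0.067 , -0.0006]), 'width': 0.0853491238835157}
```

View pics/s1.png

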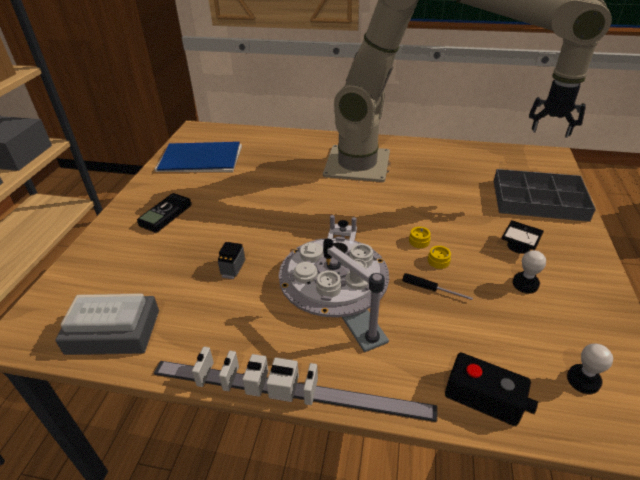

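View pics/t1.png

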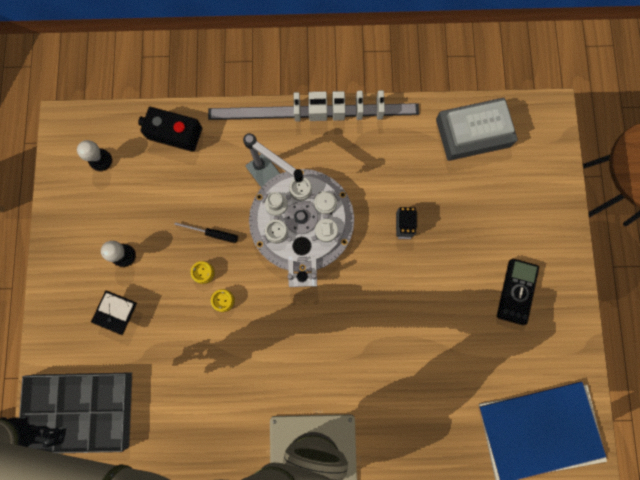

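Run:
```python
import cv2
a=cv2.imread('pics/t1.png')[150:330,200:420];cv2.imwrite('pics/t1z.png',cv2.resize(a,None,fx=3.3,fy=3.3,interpolation=3))
```

```text
(no output)
```

View pics/t1z.png

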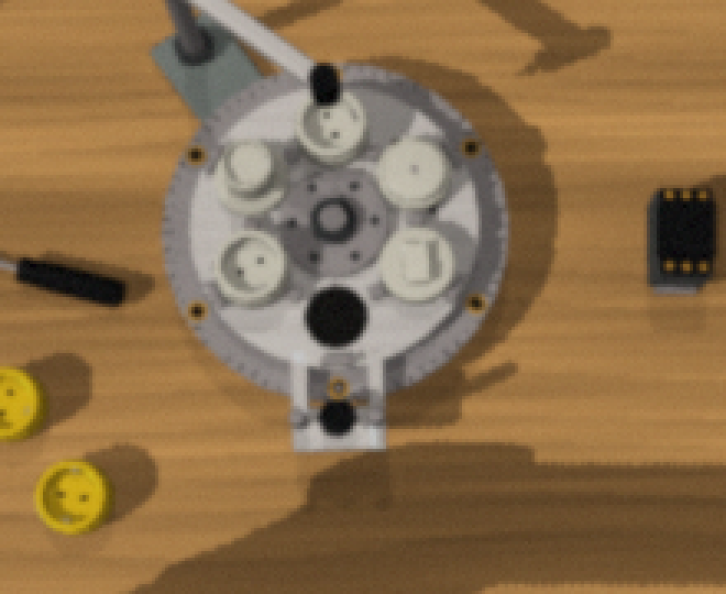

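The lampholder shows at top (275,200), to the left (+y) of the station, so the table has to turn clockwise by −60° and the handle moves from −x towards +y. Next I'll refine the axis and the plunger head.

Run:
```python
from h import *
np.set_printoptions(precision=4,suppress=True)
z=np.array([(196,154),(470,147),(476,302),(197,311),(338,386)])/3.3+[200,150]
P=np.array([atz('top',p,.044)[:2] for p in z])
A=np.c_[2*P,np.ones(5)];s=np.linalg.lstsq(A,(P**2).sum(1),rcond=None)[0]
c=s[:2];r=np.sqrt(s[2]+c@c);print('axis',c,r,np.degrees(np.arctan2(*(P-c).T[::-1])))
for xy in [(337,417)]:
  h=atz('top',np.array(xy)/3.3+[200,150],.088)[:2];print('head',h,h-c,np.linalg.norm(h-c),np.degrees(np.arctan2(*(h-c)[::-1])))
for c_ in('scene','top'):
  im=cv2.imread('pics/'+c_[0]+'1.png')
  for r in manip.cut_out('plunger_head',c_)[:3]: print(c_,r['confidence'],r['xy'],r['region'].sum())
im=cv2.imread('pics/s1.png')[190:330,250:430];cv2.imwrite('pics/s1z.png',cv2.resize(im,None,fx=4,fy=4,interpolation=3))
```

```text
axis [0.659 0.019] 0.13778814311435506 [  60.1624  -59.8206 -119.4561  120.6162 -179.6229]
head [0.4901 0.0178] [-0.1689 -0.0012] 0.16887877282791966 -179.59179667677859
scene 0.65 [305.6, 271.2] 410
scene 0.63 [343.4, 224.0] 90
scene 0.34 [230.5, 256.3] 769
```

View pics/s1z.png

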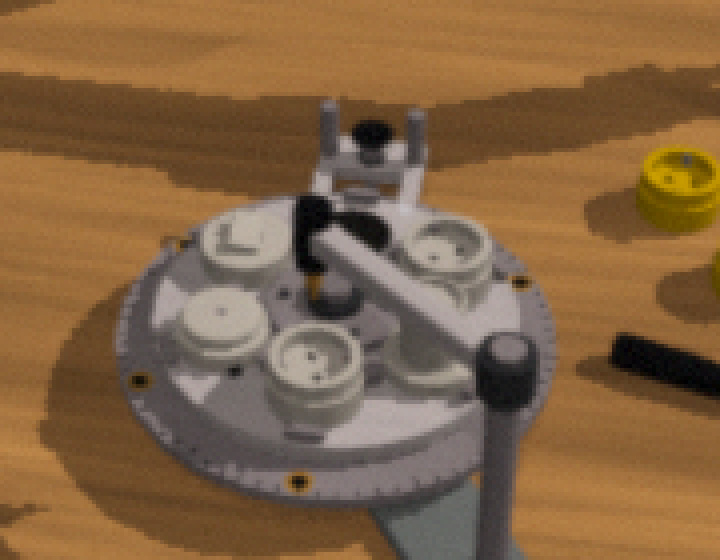

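```bash
python3 -m pendant '[{"rotation":[0,0,-0.14],"delta_pos":[2.5,-4.2,0],"claw":-1},{"rotation":[0,0,-0.28],"delta_pos":[5,-8.4,0],"claw":-1},{"rotation":[0,0,-0.42],"delta_pos":[7.5,-12.6,0],"claw":-1},{"rotation":[0,0,-0.56],"delta_pos":[10,-16.8,0],"claw":-1},{"rotation":[0,0,-0.7],"delta_pos":[12.5,-21,0],"claw":-1},{"rotation":[0,0,-0.84],"delta_pos":[15,-25.2,0],"claw":-1},{"rotation":[0,0,-0.98],"delta_pos":[17.5,-29.4,0],"claw":-1},{"rotation":[0,0,-1.12],"delta_pos":[20,-33.6,0],"claw":-1}]'
```

```text
t: 1.7
tcp_pos: [0.3406, 0.2714, 0.2316]
tcp_rot: [-0.0, 0.994, 0.109, 0.0]
wrist_force: [1.3, 0.7, -0.2]
width: -0.0003
```

The zoomed views agree: the head lies between the horns at about (0.490, 0.018), and the axis at (0.659, 0.019).

```bash
python3 -m pendant '[{"rotation":[0,0,-0.14],"delta_pos":[2.5,-4.25,0],"claw":-1},{"rotation":[0,0,-0.22],"delta_pos":[5,-8.5,0],"claw":-1},{"rotation":[0,0,-0.22],"delta_pos":[7.5,-12.75,0],"claw":-1},{"rotation":[0,0,-0.22],"delta_pos":[10,-17,0],"claw":-1},{"rotation":[0,0,-0.22],"delta_pos":[12.5,-21.25,0],"claw":-1},{"rotation":[0,0,-0.22],"delta_pos":[15,-25.5,-2],"claw":-1},{"rotation":[0,0,-0.22],"delta_pos":[15,-25.5,-6],"claw":-1},{"rotation":[0,0,-0.22],"delta_pos":[15,-25.5,-10.5],"claw":-1}]'
python3 - <<'E'
from h import *
shot('scene','s2.png')
im=cv2.imread('pics/s2.png')[150:290,250:430];cv2.imwrite('pics/s2z.png',cv2.resize(im,None,fx=4,fy=4,interpolation=3))
s=manip.state();print(s['tcp_pos'],s['tcp_rot'],s['wrist_force'],s['joint_pos'])
E
```

```text
t: 2.5
tcp_pos: [0.4914, 0.0165, 0.1262]
tcp_rot: [-0.0, 1.0, 0.001, 0.002]
wrist_force: [0.3, 2.4, -0.9]
width: 0.0002
[0.48653601 0.01700196 0.11889909] [ 0.00113014  0.99999175  0.00194059 -0.0033835 ] [-5.92632872 -0.43158262 -6.61733518] [-0.7189677   0.13943468  0.63692616  1.97781388 -0.09295268  1.06022991
 -0.0367242 ]
```

View pics/s2z.png

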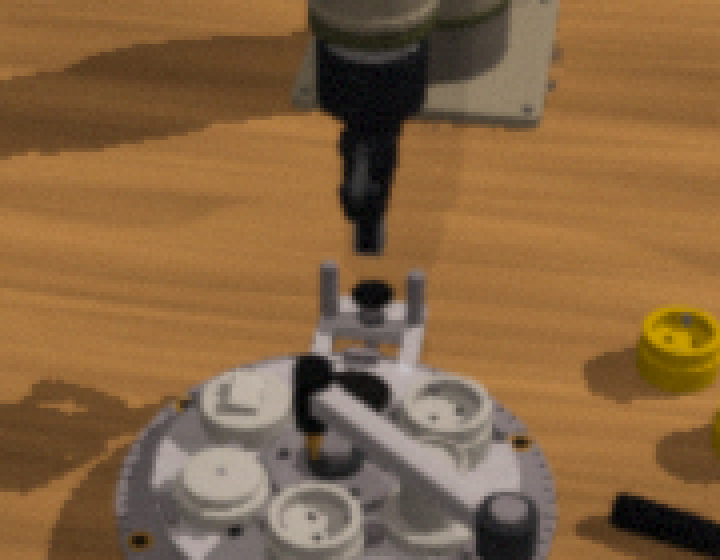

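The shut fingertip hangs at zoom (368,252), just above the head at (372,293) and between the horns. Now I'll lower it slowly and press.

```bash
python3 -m pendant '[{"rotation":[0,0,0],"delta_pos":[0,0,-1],"claw":-1},{"rotation":[0,0,0],"delta_pos":[0,0,-2],"claw":-1},{"rotation":[0,0,0],"delta_pos":[0,0,-3],"claw":-1},{"rotation":[0,0,0],"delta_pos":[0,0,-3.4],"claw":-1},{"rotation":[0,0,0],"delta_pos":[0,0,-3.4],"claw":-1},{"rotation":[0,0,0],"delta_pos":[0,0,-3.4],"claw":-1}]'
python3 -m pendant '[{"rotation":[0,0,0],"delta_pos":[0,0,-0.5],"claw":-1},{"rotation":[0,0,0],"delta_pos":[0,0,-1],"claw":-1},{"rotation":[0,0,0],"delta_pos":[0,0,-1.3],"claw":-1},{"rotation":[0,0,0],"delta_pos":[0,0,-1.6],"claw":-1},{"rotation":[0,0,0],"delta_pos":[0,0,-1.8],"claw":-1},{"rotation":[0,0,0],"delta_pos":[0,0,-1.8],"claw":-1},{"rotation":[0,0,0],"delta_pos":[0,0,-1.8],"claw":-1}]'
```

```text
t: 3.15
tcp_pos: [0.4903, 0.0183, 0.0929]
tcp_rot: [-0.0, 1.0, 0.003, 0.0]
wrist_force: [-0.5, -0.1, -0.0]
width: 0.0002
t: 3.85
tcp_pos: [0.4907, 0.0184, 0.0751]
tcp_rot: [-0.0, 1.0, 0.003, 0.001]
wrist_force: [-2.0, -0.0, 11.3]
width: -0.0001
```

```bash
python3 -m pendant '[{"rotation":[0,0,0],"delta_pos":[0,0,-0.1],"claw":-1},{"rotation":[0,0,0],"delta_pos":[0,0,-0.15],"claw":-1},{"rotation":[0,0,0],"delta_pos":[0,0,-0.15],"claw":-1}]'
python3 - <<'E'
import numpy as np
c=np.array([.659,.019]);p0=np.array([.4903,.0184]);r=np.linalg.norm(p0-c);a0=np.arctan2(*(p0-c)[::-1])
for d in range(0,84,4):
  a=a0-np.radians(d);q=c+r*np.array([np.cos(a),np.sin(a)]);print(d,round(-np.radians(d),3),np.round((q-p0)*100,2))
E
```

```text
t: 4.15
tcp_pos: [0.4907, 0.0183, 0.0736]
tcp_rot: [-0.0, 1.0, 0.002, 0.001]
wrist_force: [-2.3, -0.8, 9.7]
width: 0.0002
0 -0.0 [0. 0.]
4 -0.07 [0.04 1.18]
8 -0.14 [0.16 2.35]
12 -0.209 [0.36 3.51]
16 -0.279 [0.64 4.65]
20 -0.349 [1.   5.77]
24 -0.419 [1.43 6.87]
28 -0.489 [1.95 7.93]
32 -0.559 [2.53 8.95]
36 -0.628 [3.19 9.93]
40 -0.698 [ 3.91 10.86]
44 -0.768 [ 4.69 11.74]
48 -0.838 [ 5.54 12.56]
52 -0.908 [ 6.44 13.32]
56 -0.977 [ 7.39 14.01]
60 -1.047 [ 8.38 14.64]
64 -1.117 [ 9.42 15.2 ]
68 -1.187 [10.49 15.68]
72 -1.257 [11.6  16.09]
76 -1.326 [12.73 16.41]
80 -1.396 [13.88 16.66]
```

```bash
python3 -m pendant '[{"rotation":[0,0,-0.035],"delta_pos":[0.01,0.6,0],"claw":-1},{"rotation":[0,0,-0.07],"delta_pos":[0.04,1.18,0],"claw":-1},{"rotation":[0,0,-0.105],"delta_pos":[0.1,1.77,0],"claw":-1},{"rotation":[0,0,-0.14],"delta_pos":[0.16,2.35,0],"claw":-1},{"rotation":[0,0,-0.175],"delta_pos":[0.26,2.93,0],"claw":-1},{"rotation":[0,0,-0.209],"delta_pos":[0.36,3.51,0],"claw":-1},{"rotation":[0,0,-0.245],"delta_pos":[0.5,4.08,0],"claw":-1},{"rotation":[0,0,-0.279],"delta_pos":[0.64,4.65,0],"claw":-1}]'
python3 - <<'E'
from h import *
shot('scene','s3.png')
im=cv2.imread('pics/s3.png')[170:310,250:430];cv2.imwrite('pics/s3z.png',cv2.resize(im,None,fx=4,fy=4,interpolation=3))
s=manip.state();print(s['tcp_pos'],s['tcp_rot'],s['wrist_force'],s['joint_pos'])
E
```

```text
t: 4.95
tcp_pos: [0.497, 0.065, 0.0736]
tcp_rot: [-0.0, 0.991, -0.137, 0.001]
wrist_force: [-2.2, -0.9, 10.6]
width: 0.0001
[0.49740079 0.06626077 0.07366901] [-7.81770623e-04  9.90442023e-01 -1.37924966e-01  8.31165813e-04] [-1.92619707  1.03914853 10.32322017] [-0.79003268  0.24379386  0.63488412  1.9889071  -0.17682865  0.96035067
 -0.34436977]
```

View pics/s3z.png

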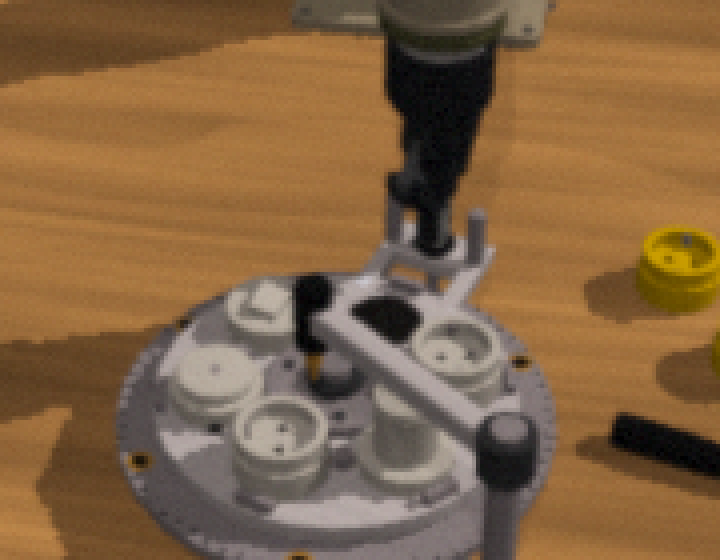

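The table turned about 15° with the pin clear of its hole and nothing upset (head at zoom (432,243)). I'll lift off the head, stay between the horns and push the left horn.

```bash
python3 -m pendant '[{"rotation":[0,0,0],"delta_pos":[0,0,1],"claw":-1},{"rotation":[0,0,0],"delta_pos":[0,0,2.1],"claw":-1},{"rotation":[0,0,-0.035],"delta_pos":[0.18,0.56,2.1],"claw":-1},{"rotation":[0,0,-0.07],"delta_pos":[0.36,1.12,2.1],"claw":-1},{"rotation":[0,0,-0.105],"delta_pos":[0.57,1.67,2.1],"claw":-1},{"rotation":[0,0,-0.14],"delta_pos":[0.79,2.22,2.1],"claw":-1},{"rotation":[0,0,-0.175],"delta_pos":[1.05,2.75,2.1],"claw":-1},{"rotation":[0,0,-0.21],"delta_pos":[1.31,3.28,2.1],"claw":-1}]'
python3 - <<'E'
from h import *
shot('scene','s4.png')
im=cv2.imread('pics/s4.png')[170:310,250:430];cv2.imwrite('pics/s4z.png',cv2.resize(im,None,fx=4,fy=4,interpolation=3))
s=manip.state();print(s['tcp_pos'],s['tcp_rot'],s['wrist_force'],s['joint_pos'])
E
```

```text
t: 5.8
tcp_pos: [0.5083, 0.0953, 0.094]
tcp_rot: [0.001, 0.97, -0.241, -0.001]
wrist_force: [-5.6, -6.3, 5.6]
width: -0.0003
[0.50905933 0.09687741 0.09408447] [ 7.13321493e-04  9.70345698e-01 -2.41719699e-01 -5.52572132e-04] [ 0.32249974  0.79946773 -0.37258207] [-0.85248903  0.25616141  0.6532963   1.92913682 -0.18119626  1.01645327
 -0.60701652]
```

View pics/s4z.png

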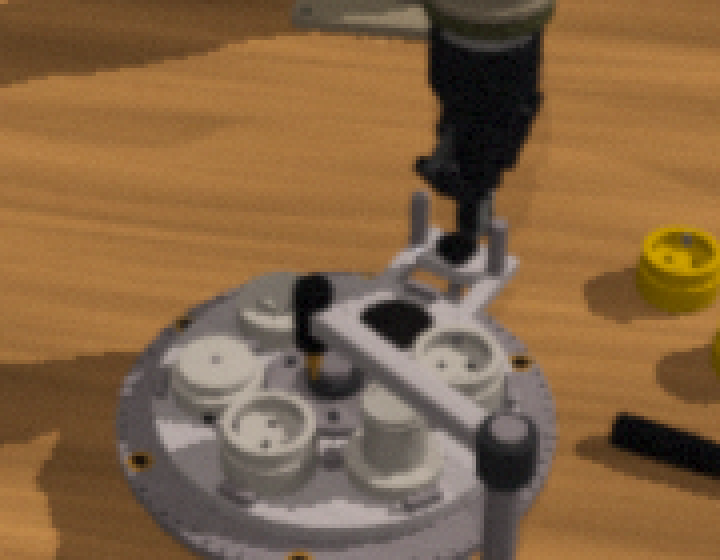

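The finger is clear above the head and pushing the left horn. Nothing has toppled, so I'll keep going.

```bash
python3 -m pendant '[{"rotation":[0,0,-0.035],"delta_pos":[0.28,0.52,0],"claw":-1},{"rotation":[0,0,-0.07],"delta_pos":[0.58,1.02,0],"claw":-1},{"rotation":[0,0,-0.105],"delta_pos":[0.9,1.52,0],"claw":-1},{"rotation":[0,0,-0.14],"delta_pos":[1.24,2.0,0],"claw":-1},{"rotation":[0,0,-0.175],"delta_pos":[1.59,2.47,0],"claw":-1},{"rotation":[0,0,-0.21],"delta_pos":[1.96,2.93,0],"claw":-1},{"rotation":[0,0,-0.245],"delta_pos":[2.34,3.38,0],"claw":-1},{"rotation":[0,0,-0.28],"delta_pos":[2.74,3.81,0],"claw":-1}]'
python3 - <<'E'
from h import *
shot('scene','s5.png')
im=cv2.imread('pics/s5.png')[170:310,250:430];cv2.imwrite('pics/s5z.png',cv2.resize(im,None,fx=4,fy=4,interpolation=3))
s=manip.state();print(s['tcp_pos'],s['tcp_rot'],s['wrist_force'],s['joint_pos'])
E
```

```text
t: 6.65
tcp_pos: [0.5359, 0.1341, 0.094]
tcp_rot: [0.001, 0.928, -0.374, -0.001]
wrist_force: [-6.2, -4.7, 5.2]
width: -0.0001
[0.53675243 0.13541823 0.09412411] [ 4.50331164e-04  9.27271224e-01 -3.74389832e-01 -3.57478554e-04] [-0.23520985  1.05893058  1.11118528] [-0.89717995  0.34608758  0.67394693  1.84032131 -0.24745925  1.04135258
 -0.89314845]
```

View pics/s5z.png

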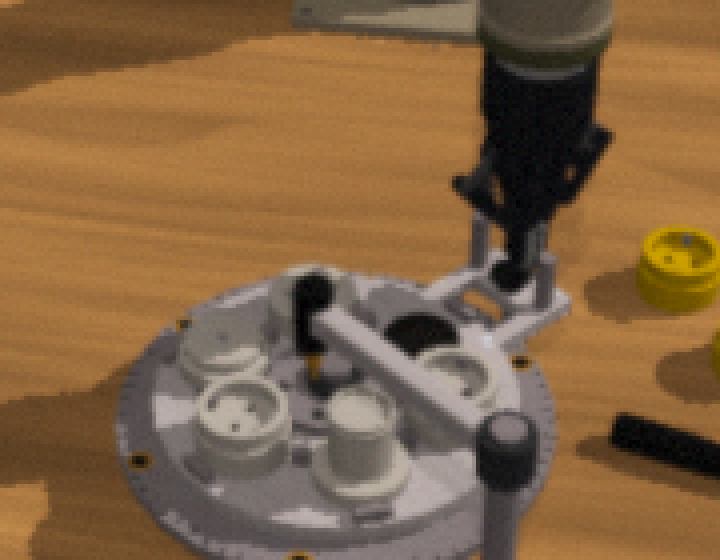

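```bash
python3 -m pendant '[{"rotation":[0,0,-0.035],"delta_pos":[0.42,0.42,0],"claw":-1},{"rotation":[0,0,-0.07],"delta_pos":[0.85,0.82,0],"claw":-1},{"rotation":[0,0,-0.105],"delta_pos":[1.29,1.21,0],"claw":-1},{"rotation":[0,0,-0.14],"delta_pos":[1.75,1.58,0],"claw":-1},{"rotation":[0,0,-0.175],"delta_pos":[2.22,1.93,0],"claw":-1},{"rotation":[0,0,-0.21],"delta_pos":[2.7,2.27,0],"claw":-1},{"rotation":[0,0,-0.228],"delta_pos":[2.94,2.43,0],"claw":-1},{"rotation":[0,0,-0.245],"delta_pos":[3.19,2.59,0],"claw":-1}]'
python3 - <<'E'
from h import *
shot('scene','s6.png')
im=cv2.imread('pics/s6.png')[170:310,250:430];cv2.imwrite('pics/s6z.png',cv2.resize(im,None,fx=4,fy=4,interpolation=3))
s=manip.state();print(s['tcp_pos'],s['tcp_rot'],s['wrist_force'],s['joint_pos'])
c=np.array([.659,.019]);p0=np.array([.4903,.0184]);r=np.linalg.norm(p0-c);a0=np.arctan2(*(p0-c)[::-1])
f=lambda d:c+r*np.array([np.cos(a0-np.radians(d)),np.sin(a0-np.radians(d))])
for d in np.arange(58,70,1):
  print(d,np.round((f(d)-f(58))*100,2),np.round(-np.radians(d-58),3))
E
```

```text
t: 7.5
tcp_pos: [0.568, 0.1608, 0.094]
tcp_rot: [0.001, 0.875, -0.484, -0.001]
wrist_force: [-4.7, -3.4, 4.3]
width: 0.0002
[0.56857769 0.1612262  0.09400124] [ 3.28608045e-04  8.75149223e-01 -4.83852951e-01 -2.26836320e-04] [-0.38938053 -0.61447201 -0.02569705] [-0.91117886  0.44057631  0.69875369  1.74229009 -0.31692706  1.07534697
 -1.11654772]
58 [0. 0.] -0.0
59 [0.25 0.15] -0.017
60 [0.5  0.31] -0.035
61 [0.76 0.45] -0.052
62 [1.02 0.59] -0.07
63 [1.28 0.73] -0.087
64 [1.54 0.86] -0.105
65 [1.81 0.99] -0.122
66 [2.07 1.11] -0.14
67 [2.34 1.23] -0.157
68 [2.62 1.34] -0.175
69 [2.89 1.45] -0.192
```

View pics/s6z.png

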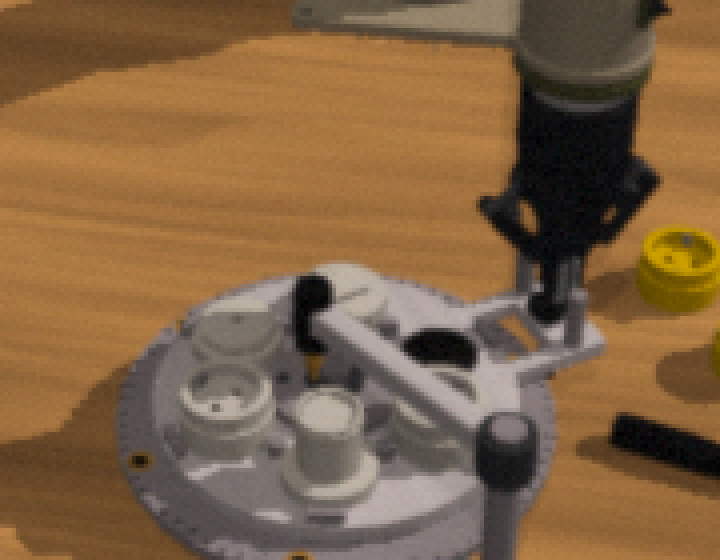

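```bash
python3 -m pendant '[{"rotation":[0,0,-0.017],"delta_pos":[0.25,0.15,0],"claw":-1},{"rotation":[0,0,-0.035],"delta_pos":[0.5,0.31,0],"claw":-1},{"rotation":[0,0,-0.052],"delta_pos":[0.76,0.45,0],"claw":-1},{"rotation":[0,0,-0.07],"delta_pos":[1.02,0.59,0],"claw":-1},{"rotation":[0,0,-0.087],"delta_pos":[1.28,0.73,0],"claw":-1},{"rotation":[0,0,-0.087],"delta_pos":[1.28,0.73,0],"claw":-1}]'
python3 -m pendant '[{"rotation":[0,0,-0.009],"delta_pos":[0.13,0.07,0],"claw":-1},{"rotation":[0,0,-0.018],"delta_pos":[0.26,0.13,0],"claw":-1},{"rotation":[0,0,-0.018],"delta_pos":[0.26,0.13,0],"claw":-1}]'
python3 - <<'E'
from h import *
shot('scene','s7.png')
im=cv2.imread('pics/s7.png')[170:310,250:430];cv2.imwrite('pics/s7z.png',cv2.resize(im,None,fx=4,fy=4,interpolation=3))
E
```

```text
t: 8.15
tcp_pos: [0.582, 0.1693, 0.094]
tcp_rot: [-0.0, 0.854, -0.521, 0.0]
wrist_force: [-0.1, -0.3, 0.4]
width: 0.0002
t: 8.45
tcp_pos: [0.5843, 0.1703, 0.0939]
tcp_rot: [-0.0, 0.849, -0.529, 0.0]
wrist_force: [-0.1, 0.4, 0.2]
width: 0.0002
```

View pics/s7z.png

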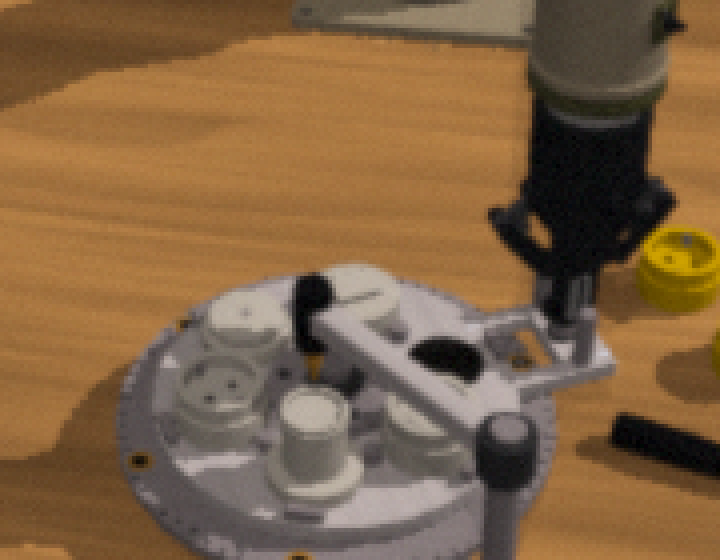

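```bash
python3 -m pendant '[{"rotation":[0,0,-0.009],"delta_pos":[0.13,0.07,0],"claw":-1},{"rotation":[0,0,-0.018],"delta_pos":[0.26,0.13,0],"claw":-1}]'
python3 -m pendant '[{"rotation":[0,0,-0.009],"delta_pos":[0.13,0.07,0],"claw":-1},{"rotation":[0,0,-0.009],"delta_pos":[0.13,0.07,0],"claw":-1}]'
python3 - <<'E'
from h import *
shot('scene','s8.png');shot('top','t8.png')
im=cv2.imread('pics/s8.png')[210:290,340:440];cv2.imwrite('pics/s8z.png',cv2.resize(im,None,fx=7,fy=7,interpolation=3))
E
```

```text
t: 8.7
tcp_pos: [0.5865, 0.1712, 0.0938]
tcp_rot: [0.0, 0.844, -0.537, -0.0]
wrist_force: [-5.6, -2.2, 2.9]
width: 0.0002
t: 8.9
tcp_pos: [0.5867, 0.1714, 0.0937]
tcp_rot: [0.001, 0.841, -0.541, -0.001]
wrist_force: [-9.1, -2.8, 6.7]
width: 0.0002
```

View pics/s8z.png

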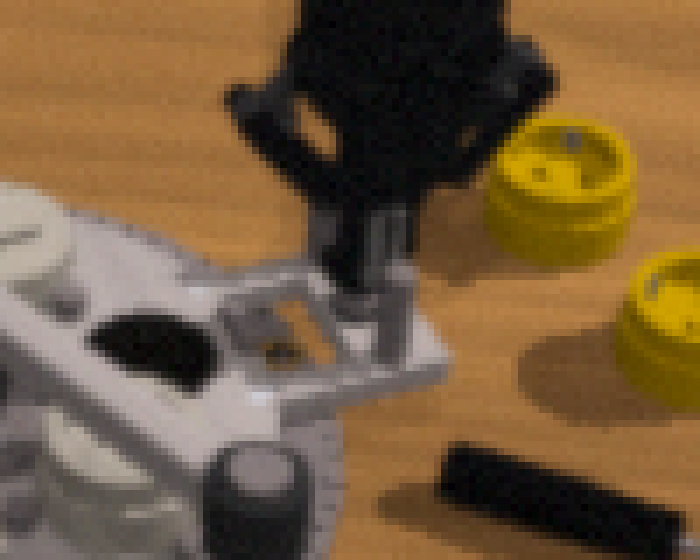

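The force rises while the TCP stalls, so the table is against a stop, probably the pin in its hole. I'll back off to the middle of the gap, raise straight up, and check.

```bash
python3 -m pendant '[{"rotation":[0,0,0],"delta_pos":[-0.6,-0.33,0],"claw":-1},{"rotation":[0,0,0],"delta_pos":[-1.1,-0.6,0],"claw":-1},{"rotation":[0,0,0],"delta_pos":[-1.1,-0.6,0.5],"claw":-1},{"rotation":[0,0,0],"delta_pos":[-1.1,-0.6,2.5],"claw":-1},{"rotation":[0,0,0],"delta_pos":[-1.1,-0.6,5.5],"claw":-1},{"rotation":[0,0,0],"delta_pos":[-1.1,-0.6,10],"claw":-1},{"rotation":[0,0,0],"delta_pos":[-4.1,-0.6,13],"claw":-1},{"rotation":[0,0,0],"delta_pos":[-9.1,-0.6,14],"claw":-1}]'
python3 -m pendant '[{"rotation":[0,0,0],"delta_pos":[-5,0,0],"claw":-1},{"rotation":[0,0,0],"delta_pos":[-10,0,0],"claw":-1},{"rotation":[0,0,0],"delta_pos":[-10,0,0],"claw":-1}]'
python3 - <<'E'
from h import *
np.set_printoptions(precision=4,suppress=True)
shot('scene','s9.png');shot('top','t9.png')
for k,z in dict(plunger_head=.088,lampholder_mid=.092,test_station=.062).items():
  for c in('top','scene'):
      for r in manip.landmark_of(k,c)[:2]: print(k,c,round(r['confidence'],2),r['xy'],atz(c,r['xy'],z))
im=cv2.imread('pics/s9.png')[190:310,270:430];cv2.imwrite('pics/s9z.png',cv2.resize(im,None,fx=5,fy=5,interpolation=3))
a=cv2.imread('pics/t9.png')[150:330,200:420];cv2.imwrite('pics/t9z.png',cv2.resize(a,None,fx=3.3,fy=3.3,interpolation=3))
c=np.array([.659,.019])
a=np.radians(180.4-60);h=c+.168*np.array([np.cos(a),np.sin(a)])
for zz in(.088,.076):print(zz,proj('scene',[*h,zz]),proj('top',[*h,zz]))
print(manip.state()['wrist_force'],manip.state()['tcp_pos'])
E
```

```text
t: 9.8
tcp_pos: [0.5003, 0.1657, 0.237]
tcp_rot: [-0.002, 0.841, -0.541, 0.002]
wrist_force: [-1.2, 0.9, 1.7]
width: -0.0002
t: 10.1
tcp_pos: [0.3934, 0.1665, 0.2346]
tcp_rot: [-0.003, 0.843, -0.539, -0.003]
wrist_force: [0.6, 0.1, 1.0]
width: 0.0001
plunger_head top 0.59 [249.0, 248.8] [0.5689 0.1618 0.088 ]
plunger_head scene 0.75 [334.4, 283.4] [0.7401 0.0392 0.088 ]
plunger_head scene 0.56 [389.3, 246.6] [0.5751 0.164  0.088 ]
lampholder_mid top 0.75 [302.1, 187.5] [0.7379 0.0138 0.092 ]
lampholder_mid top 0.41 [276.8, 205.1] [0.6891 0.0846 0.092 ]
lampholder_mid scene 0.86 [325.1, 282.5] [0.7449 0.0163 0.092 ]
test_station top 0.81 [297.5, 190.4] [0.7384 0.028  0.062 ]
test_station top 0.41 [301.4, 246.4] [0.5768 0.0194 0.062 ]
test_station scene 0.85 [330.3, 288.3] [0.7339 0.0275 0.062 ]
test_station scene 0.57 [301.4, 273.2] [ 0.6923 -0.0579  0.062 ]
0.088 [389.2801 246.3346] [248.2482 246.9818]
0.076 [388.9525 249.6312] [248.8588 247.7088]
[-0.1698 -0.1372  0.2179] [0.3988 0.1657 0.2333]
```

View pics/s9z.png

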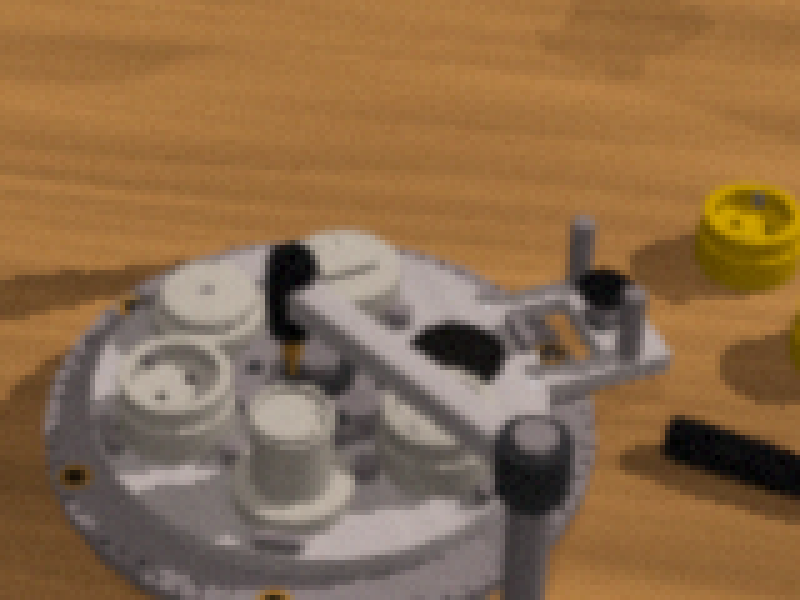

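View pics/t9z.png

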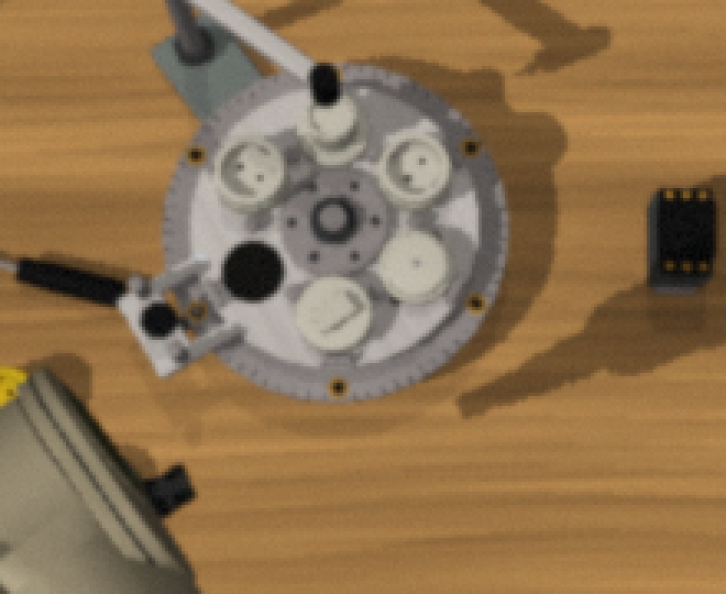

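The lampholder is under the probe (top zoom (333,130)) and all the other pieces are standing. I still need to measure the head height, to tell out from in.

Run:
```python
from h import *
c=np.array([.659,.019])
for f,ang,box in(('s1',180.4,(215,232,335,350)),('s9',120.4,(238,258,380,402))):
  a=np.radians(ang);h=c+.168*np.array([np.cos(a),np.sin(a)])
  g=cv2.imread(f'pics/{f}.png').max(2)
  r0,r1,c0,c1=box
  m=g[r0:r1,c0:c1]<45; ys,xs=np.nonzero(m)
  print(f,'out',proj('scene',[*h,.088]),'in',proj('scene',[*h,.076]),'blob',xs.min()+c0,xs.max()+c0,ys.min()+r0,ys.max()+r0,'cent',xs.mean()+c0,ys.mean()+r0,len(xs))
  print(g[r0:r1,c0:c1])
# horn tops predicted vs
```

```text
s1 out [341.26812521 222.64833946] in [341.22617891 225.86739755] blob 338 347 220 227 cent 342.6111111111111 223.07407407407408 54
[[106 105 108 110 113 108 110 108 123 145 148 148 146 147 149]
 [104 103 104 102 103 107 102 107 104 113 110 107 110 108 110]
 [105 102 101 105 103 100 103 102 105 101 100 103 104 103  99]
 [ 99 105 104 103 102 100 103 100  97 103 106  99  99 102 104]
 [ 99 102  99  98  97  88  88  83  89  89  90  94 101  99  98]
 [101  98  99  93  76  52  44  38  40  44  52  74  88  93  98]
 [ 98  97  94  71  37  19  24  18  19  14  23  34  61  87 100]
 [ 98  95  81  39  18  19  13  14  18  10  16  10  36  66  88]
 [112 116  92  28  14  13   8  10  19  17  10  11  28  62  90]
 [147 158 136  55  17  12  18   8  12   7   9  17  36  82 102]
 [162 177 162  99  46  17  15  13  16  13  20  40  86 125 139]
 [169 178 175 146  95  37  27  23  21  26  50  99 139 165 175]
 [163 169 163 153 125  68  50  46  43  50  92 141 163 172 178]
 [122 126 123 111  83  49  62  67  63  70  84 128 168 180 176]
 [118 120 116 114  85  52  58  59  62  59  72 118 163 168 167]
 [117 116 118 115  98  
[... 1397 characters left out ...]
1  13  19  24  48  73  85  93
   99 131 164 169]
 [101  95  94  97 130 155 140  98  59  38  33  32  37  47  58  63  68  76
   95 136 162 167]
 [108 117 108  96 104 117 100  65  66  68  65  71  78  79  61  64  69  80
  103 147 171 172]
 [138 155 148 120  89  97  98  62  62  65  70  87  94  80  63  66  75  77
  107 153 172 174]
 [142 149 150 137  93  93  98  74  51  54  73  79  79  73  61  65  72  78
  114 164 174 176]
 [120 139 145 141 116  94  97 104  88  64  68  82  93  97  71  68  70  81
  121 169 179 173]
 [ 94 115 146 145 133 112  90 112 141 129 127 147 145 121  75  72  74  84
  125 180 181 176]
 [ 84 100 137 144 141 130 102  96 131 168 176 177 163 119  69  67  73  85
  129 183 184 179]]
```

```bash
python3 -c "
from bench import manip
print(manip.job_done(), manip.state()['t'])"
```

```text
the job is handed in; nothing more can be done
the job is handed in; nothing more can be done
```

The lampholder is now under the test probe, and the plunger is out with the table locked in the next hole. I handed the job in with the arm clear, at a little over 10 s of the 45 s allowed.

- **What I did:** I pressed the plunger in about 14 mm with the shut fingertip (about 10 N). I turned the table clockwise until the pin was off its hole, then lifted off the head. I pushed the left horn slowly until the pin sprang into the next hole, then backed out.
- **Lock check:** Near the end of the turn, the push force rose to about 9 N while the fingertip stopped moving. The head's image row fits "out" (within about 1 px) and not "in" (over 2 px off), and its grey stem shows about as much below it as at the start.
- **Position check:** The networks put the lampholder at about (0.74, 0.015), against a test station of about (0.739, 0.02) worked out from the axis I measured. The plunger head sits at about (0.57, 0.16), 60° on from its start.
- **Other things:** The other accessories in the nests are still standing, and the screwdriver, the contactor and the yellow look-alikes I saw close up were not touched. I did not measure the far items again, but the arm never went near them.
- **Disagreements:** The networks gave some false hits, such as a second "plunger head" at the probe and a second "lampholder" on an outlet. I rejected these against the pictures.

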